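Open the puppet-joint jar

TASK

The jar with the purple cap has to be opened: first take the puppet head off its lid and stand it upright on the white turntable, then unscrew the purple cap until its thread lets go, lift it straight off and set it down gently, mouth down and flat, on the free floor of the wooden tray. Leave the mint-capped jar, the puppet, the eraser in the tray and everything else on the table where they are.

Things in the scene. Friction and masses are not known exactly. Their poses are not given: they have to be found in the camera images.
- jar: Clear glass jar with the PURPLE screw cap, in a black round foot (104 mm across, 16 mm high) bolted to the table: jar and foot neither move nor turn. Glass 72 mm across up to 64 mm above the table, then a narrow threaded neck (44 mm over the thread) whose rim is 99 mm above the table. Origin: on the neck's axis at table height; z up.
- cap: Fluted purple plastic screw cap, round, 56 mm across, 27 mm high, about 50 g, mouth down. Origin: centre of its lower edge; z up out of its flat top (top face at +27 mm); screwed home, the origin is 77 mm above the table. At least 25 mm of finger room beside it all round. Inside, three lugs near its lower edge run in the jar's thread.
- cap_grip (a point): Point on the purple cap's axis, 20 mm above its lower edge. THREAD: right-hand, anticlockwise from above undoes it; it rises 6.5 mm a turn (about 1 mm per radian), about 2 mm up-and-down play, turns easily, stays where it is left, and lets go after about 1.6 turns (10.1 rad, risen 10.5 mm); until then it cannot be pulled off. Then lift 25 mm or more to clear the neck.
- head: Lilac puppet head of hard resin, about 60 g, parked standing on top of the purple cap at the start. 48 mm high, foot 26 mm across, widest part 38 mm across from 18 to 36 mm above its foot, round all about, two white eyes towards its own -x. Origin: centre of its flat foot; z up.
- turntable: White round sculpting turntable, fixed and not turning, 140 mm across, flat top 18 mm above the table. Origin: its centre, at table height. The head is to stand on it.
- tray: Pale wooden open tray, fixed, 160 x 160 mm outside, walls 6 mm thick and 18 mm high, inner floor 6 mm above the table. Origin: centre of its underside; x and y along its sides.
- eraser: White eraser block, 45 (its x) x 22 (its y) x 13 mm, loose, lying in the tray along the wall on the tray's +y side, leaving the -y side of the tray free. Origin: centre of its underside. Bystander.
- mint_jar: A like jar with a MINT green cap, 104 mm high, foot 104 mm across, bolted down. Origin on its axis at table height. Stays shut: leave it alone.
- puppet: Headless lilac puppet on a rig stand, loose, 0.9 kg, 220 mm high, 100 mm across the arms (its y), base 85 x 85 mm. Origin: centre of its underside. Bystander: do not bump it.
- plaster_tub: Brown cardboard tub, 66 mm across, 58 mm high, loose bystander. Origin: centre of its underside.
- tape: Paper roll of tape lying flat, 90 mm across, 24 mm high, loose bystander. Origin: centre of its underside.
- putty_box: White box 55 (x) x 100 (y) x 26 mm, loose bystander. Origin: centre of its underside.
- sponge: Pale blue-green block 75 (x) x 55 (y) x 36 mm, loose bystander. Origin: centre of its underside.
- pliers: Red-handled pliers lying flat, 130 mm long along its x, 13 mm high, loose bystander. Origin: near the pivot.
- glue_tube: Red tube with black nozzle lying flat, 130 mm long along its x, 16 mm high, loose bystander. Origin: under the middle of the tube.
Things that resemble listed ones, but are neither listed nor needed, are in the scene too. What is shaped like the cap but orange, pink or yellow is not meant.

How it is judged:
By the outcome, as a careful person would: the job done as asked, in the order asked, and still so for the second after the job is handed in, with the robot touching nothing.
It also fails if it takes over 72 s, if anything falls off the work surface, if the arm or the gripper's body presses on something with over 40 N, if the wrist force passes 120 N, or if a joint passes its speed limit or range.

ROBOT

A 6-joint arm with a two-finger parallel gripper is mounted at the origin on the work surface. World frame = base frame: x ahead of the robot, y to its left, z up, the work surface at z = 0. Lengths are in m, angles in rad, forces in N, time in s.
With the tool pointing down it reaches from about 0.3 to 0.775 m from the base axis. Payload 14.6 kg.
Tool frame: the origin (TCP) lies at the very end of the fingers, on their centre line; the grasp point (between the pads) lies 19 mm behind it; z points along the fingers, y is the line along which they close (so a half turn about z gives the same grasp; the last joint's range is limited). The gripper opens to 94 mm and grips with 3 to 60 N. Pads are 16 mm wide; open, the fingers measure 119 mm over their backs; the gripper's body (75 mm by 177 mm) begins 78 mm behind the grasp point.
Start: joints at [1.241, 0.3, 1.521, -0, 1.321, -0.067], TCP at [0.143, 0.531, 0.205] pointing down, gripper open.
Joint ranges: [-3.03, 3.03], [-0.79, 2.21], [0.23, 2.52], [-1.04, 4.18], [0, 3.07], [-2.55, 2.55]. Speed limits (rad/s): [2.22, 2.22, 2.57, 3.14, 3.14, 3.14].

INTERFACE

Orientations are given as [roll, pitch, yaw] about the fixed x, y, z axes, in that order (R = Rz(yaw) Ry(pitch) Rx(roll)).
In Python, from station import ctrl gives the robot as it stands.
- The arm moves only by the shell command python3 -m pendant 'ROWS' [OPENING] [FORCE]. ROWS is JSON, a list of rows, each a list of 2 entries, a list of its own where there are three numbers: the shift along the world's x, y, z in cm, then the turn about the world's z in rad. A call has 1 to 20 rows; each row shifts and turns the commanded pose from where the row before left it; what a row does not reach is not made up. A row lasts 1/12 s, in which the tool goes at most 41.7 mm and 7.16 degrees, less where a joint would pass 70% of its speed; a pose out of reach is approached as far as the arm can. A call is refused whole if a number of a shift passes 4.17 or a number of a turn 0.125, either way. A call with a gripper value outside its range is refused whole. OPENING is the opening, from 0 (shut) to 1 (fully open), set as the call begins (- or left out, the last holds). The fingers move at their own pace and stop on an object; FORCE is the grip in N (left out, the last holds). Time passes only in rows, so rows that do not move let the fingers close. It gives the time, the measured TCP pose, the force, the opening and the grip force at its end, in the units of the state.
- ctrl.get_obs(): the state, without advancing time (a new reading comes with each control period).
- ctrl.camera(name): name is "side" or "top"; returns a dict with "color" (400x640x3 uint8, red, green, blue), "intrinsics" (3x3 intrinsics, pixels), "camera_from_world" (4x4, takes a point from world to camera coordinates). Camera axes: x right, y down, z forward; pixel columns grow to the right and rows downward; lengths in m; the calibration is good to about 2 mm. A picture is of the moment at which its call begins. There is no depth.
- ctrl.hand_in(): hands the job in; it is judged then, once.
The state is a dict: "time_s": time; "qpos": joint angles; "joint_vel": joint speeds; "tau": joint torques, N m; "ee_pos": TCP position; "eef_rot": TCP orientation; "force": force on the tool from outside, world axes, zero at the start; "moment": the same for the moment, N m; "grip_width": finger opening in m; "grip_force": force on a finger pad.
Only numpy, scipy, OpenCV 4.12 (cv2) and the standard library are available. Lean on these libraries where they do the work, as an engineer would, in place of code of your own. Each camera call takes 0.05 s, during which the arm holds its last target. There are 200 camera calls.

## Working session

There is one attempt and no reset: what is moved stays moved. The work goes in short steps, Python scripts to look and compute and a shell command to move; the robot and the scene stay as the last step left them, time stands still between calls to the robot, and variables do not carry over. Pictures are saved under pics/ and viewed, at most 10 in all, crops included, and the job is handed in when it is done.

```bash
mkdir -p pics; ls
cat > h.py <<'E'
import numpy as np, cv2
from station import ctrl
def snap(n,f):
    c=ctrl.camera(n); cv2.imwrite('pics/'+f,c['color'][:,:,::-1]); np.savez('pics/'+n+'.npz',K=c['intrinsics'],T=c['camera_from_world']); return c
def cal(n):
    d=np.load('pics/'+n+'.npz'); return d['K'],d['T']
def pix2w(n,u,v,z):
    K,T=cal(n); R=T[:3,:3];t=T[:3,3]
    d=R.T@np.linalg.solve(K,[u,v,1]); o=-R.T@t
    return o+d*(z-o[2])/d[2]
def proj(n,p):
    K,T=cal(n); q=K@(T[:3,:3]@np.array(p)+T[:3,3]); return q[:2]/q[2]
E
python3 - <<'E'
from h import *
for n in('top','side'):
    snap(n,n+'0.png'); K,T=cal(n); print(n,-T[:3,:3].T@T[:3,3],K[0,0],T[2,:3])
o=ctrl.get_obs();print(o['time_s'],o['eef_rot'],o['force'],o['grip_width'])
E
```

```text
pics
top [ 0.4559356  -0.03177427  1.00509806] 396.29796653707905 [ 0.07639846  0.00293864 -0.99707304]
side [0.2437295  0.70632615 1.06230291] 492.28867208779866 [ 0.25034721 -0.59035516 -0.76733764]
0.1 [-3.14056718e+00 -9.52390656e-05  2.87875553e+00] [-0.84971618 -0.54897567 -0.20735415] 0.09389682117621873
```

View pics/top0.png

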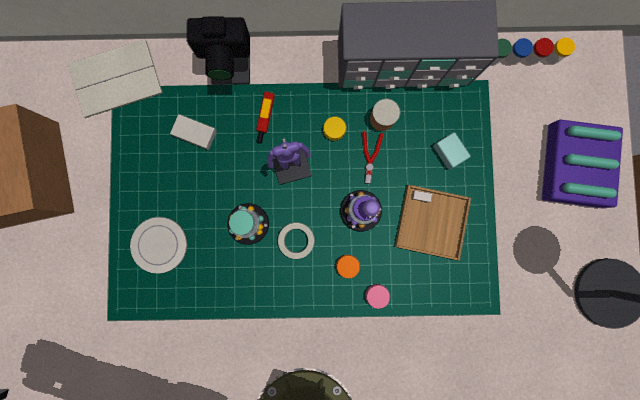

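View pics/side0.png

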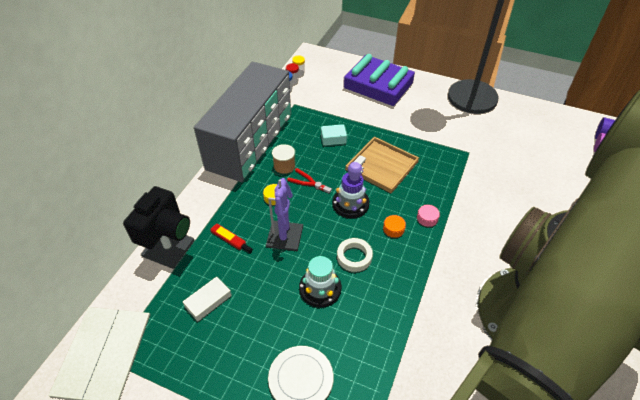

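The top view shows the jar with the head at about (365,209), the tray at (433,222) with the eraser at (423,196), the turntable at (158,245), the mint jar at (246,223) and the puppet at (290,160). The side view shows the head at (354,170), the jar foot at (351,203), the turntable at (301,377) and the tray at (383,163).

Run:
```python
from h import *
P=lambda n,u,v,z:print(n,(u,v),z,pix2w(n,u,v,z).round(4))
for n,u,v in(('top',158,245),('side',301,377)):P(n,u,v,.018)
for n,u,v in(('top',361,211),('side',351,203)):P(n,u,v,.012)
P('top',371,207.5,.14);P('side',355,163,.14)
for u,v in((409,186),(470,197),(459,259),(396,247)):P('top',u,v,.018)
P('top',423,196,.019);P('top',242,222,.104);P('top',285,150,.2)
for n,b in(('top',(330,180,400,240)),('side',(325,140,380,215))):
    im=cv2.imread('pics/%s0.png'%n);hsv=cv2.cvtColor(im,cv2.COLOR_BGR2HSV)
    x0,y0,x1,y1=b; c=im[y0:y1,x0:x1]
    cv2.imwrite('pics/c_%s.png'%n,cv2.resize(c,None,fx=6,fy=6,interpolation=cv2.INTER_CUBIC))
a=cv2.imread('pics/c_top.png');b=cv2.imread('pics/c_side.png');H=max(a.shape[0],b.shape[0])
f=lambda i:cv2.copyMakeBorder(i,0,H-i.shape[0],0,0,0)
cv2.imwrite('pics/c.png',cv2.hconcat([f(a),f(b)]))
```

```text
top (158, 245) 0.018 [0.4367 0.3569 0.018 ]
side (301, 377) 0.018 [0.4336 0.3586 0.018 ]
top (361, 211) 0.012 [ 0.5132 -0.1496  0.012 ]
side (351, 203) 0.012 [ 0.5098 -0.1449  0.012 ]
top (371, 207.5) 0.14 [ 0.5132 -0.1565  0.14  ]
side (355, 163) 0.14 [ 0.5166 -0.1743  0.14  ]
top (409, 186) 0.018 [ 0.5736 -0.2706  0.018 ]
top (470, 197) 0.018 [ 0.5434 -0.4219  0.018 ]
top (459, 259) 0.018 [ 0.3903 -0.3876  0.018 ]
top (396, 247) 0.018 [ 0.4222 -0.2332  0.018 ]
top (423, 196) 0.019 [ 0.5478 -0.3044  0.019 ]
top (242, 222) 0.104 [0.4874 0.1324 0.104 ]
top (285, 150) 0.2 [0.6308 0.0259 0.2   ]
```

View pics/c.png

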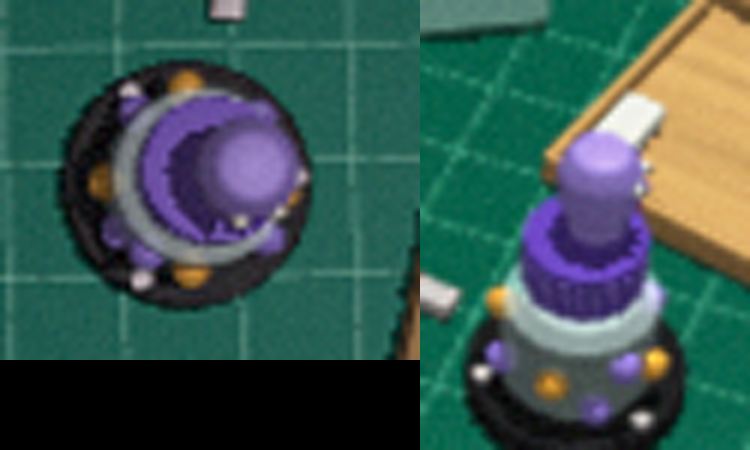

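Run:
```python
from h import *
P=lambda n,u,v,z:print(n,(u,v),z,pix2w(n,u,v,z).round(4))
P('top',371.8,207.5,.14);P('side',355,170,.131)
P('top',365.2,208,.104);P('side',(587-420)/6+325,(225)/6+140,.104)
print(proj('side',[.512,-.153,.104]),proj('side',[.512,-.153,.152]),proj('top',[.512,-.153,.104]))
```

```text
top (371.8, 207.5) 0.14 [ 0.5131 -0.1582  0.14  ]
side (355, 170) 0.131 [ 0.5102 -0.1587  0.131 ]
top (365.2, 208) 0.104 [ 0.5146 -0.1484  0.104 ]
side (352.8333333333333, 177.5) 0.104 [ 0.5136 -0.1555  0.104 ]
[353.05215284 178.30549965] [354.04946965 165.61194886] [367.23555872 209.11576879]
```

```bash
python3 -m pendant '[[[1.7,-3.3,0.3],0],[[1.7,-3.3,0.3],0],[[1.7,-3.3,0.3],0],[[1.7,-3.3,0.3],0],[[1.7,-3.3,0.3],0],[[1.7,-3.3,0],0],[[1.7,-3.3,0],0],[[1.7,-3.3,0],0],[[1.7,-3.3,0],0],[[1.7,-3.3,0],0],[[1.7,-3.3,0],0],[[1.7,-3.3,0],0],[[1.7,-3.3,0],0],[[1.7,-3.3,0],0],[[1.7,-3.3,0],0],[[1.8,-3.1,0],0],[[1.8,-3.1,0],0],[[1.8,-3.1,0],0],[[1.5,-2.5,0],0],[[0,0,0],0]]' 0.9 12
```

```text
time_s: 1.77
ee_pos: [0.4682, -0.0855, 0.2197]
eef_rot: [-3.141, -0.001, 2.876]
force: [0.1, -0.2, -0.4]
grip_width: 0.0844
grip_force: 0.0
```

```bash
python3 -m pendant '[[[1.1,-1.8,0],0],[[1.1,-1.8,0],0],[[1.1,-1.8,0],0],[[1,-1.75,-1],0],[[0,0,-2],0],[[0,0,-2],0],[[0,0,-2],0],[[0,0,-1.5],0],[[0,0,-1],0],[[0,0,-0.7],0],[[0,0,-0.5],0],[[0,0,0],0],[[0,0,0],0]]'; python3 -c "
from h import *
snap('side','side1.png');snap('top','top1.png')
a=cv2.imread('pics/side1.png')[120:220,280:430];b=cv2.imread('pics/top1.png')[150:250,300:400]
cv2.imwrite('pics/c1.png',cv2.resize(cv2.hconcat([a,b]),None,fx=3.2,fy=3.2,interpolation=2))"
```

```text
time_s: 2.85
ee_pos: [0.5101, -0.1534, 0.114]
eef_rot: [-3.142, 0.001, 2.879]
force: [-0.0, -0.1, 0.7]
grip_width: 0.0845
grip_force: 0.0
```

View pics/c1.png

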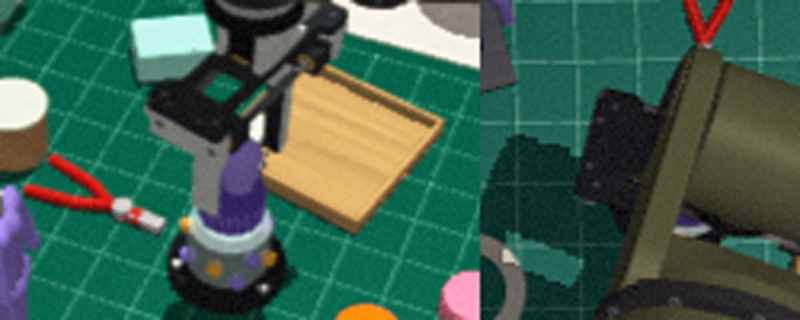

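The side crop shows the head between the fingers, with their tips just above the cap. Closing on it now.

```bash
python3 -m pendant '[[[0,-0.3,-0.2],0],[[0,0,0],0],[[0,0,0],0],[[0,0,0],0],[[0,0,0],0],[[0,0,0],0],[[0,0,0],0],[[0,0,0],0]]' 0.3 12
```

```text
time_s: 3.62
ee_pos: [0.5099, -0.1563, 0.1115]
eef_rot: [3.142, 0.0, 2.879]
force: [0.3, 0.4, -0.2]
grip_width: 0.0369
grip_force: 12.0
```

```bash
python3 -m pendant '[[[0,0,0.5],0],[[0,0,1],0],[[0,0,2],0],[[0,0,2.5],0],[[0,0,2.5],0],[[-1.5,1.5,1],0],[[-2,2.5,0],0],[[-2,3,0],0],[[-2,3,0],0],[[-1,3.2,0],0],[[0,3.4,0],0],[[0,3.4,0],0],[[0,3.4,0],0],[[0,3.4,0],0],[[0,3.4,0],0],[[0,3.4,0],0],[[0,3.4,0],0],[[0,3.4,0],0],[[0,3.4,0],0],[[0,3,0],0]]'; python3 -m pendant '[[[0.3,2,0],0],[[0.3,1,0],0],[[0,0,0],0],[[0,0,0],0]]'
```

```text
time_s: 5.28
ee_pos: [0.4245, 0.3137, 0.2075]
eef_rot: [3.141, 0.001, 2.879]
force: [0.5, -0.9, -1.6]
grip_width: 0.037
grip_force: 12.0
time_s: 5.62
ee_pos: [0.4309, 0.341, 0.2066]
eef_rot: [-3.141, -0.0, 2.879]
force: [1.0, -0.9, -1.0]
grip_width: 0.0371
grip_force: 12.0
```

```bash
python3 -m pendant '[[[0.2,0.8,-1],0],[[0.2,0.7,-2],0],[[0,0,-2.5],0],[[0,0,-2.5],0],[[0,0,-2.5],0],[[0,0,-2.5],0],[[0,0,-1.5],0],[[0,0,-1.2],0],[[0,0,-0.7],0],[[0,0,-0.5],0],[[0,0,-0.3],0],[[0,0,-0.3],0],[[0,0,0],0],[[0,0,0],0]]'; python3 -c "
from h import *
print(ctrl.get_obs()['force'])
snap('side','side2.png')
cv2.imwrite('pics/c2.png',cv2.resize(cv2.imread('pics/side2.png')[280:400,230:380],None,fx=4,fy=4,interpolation=2))"
```

```text
time_s: 6.78
ee_pos: [0.4351, 0.3568, 0.0319]
eef_rot: [3.141, 0.0, 2.879]
force: [-0.3, -0.4, -0.7]
grip_width: 0.037
grip_force: 12.0
[-0.34119232 -0.41688251 -0.66860113]
```

View pics/c2.png

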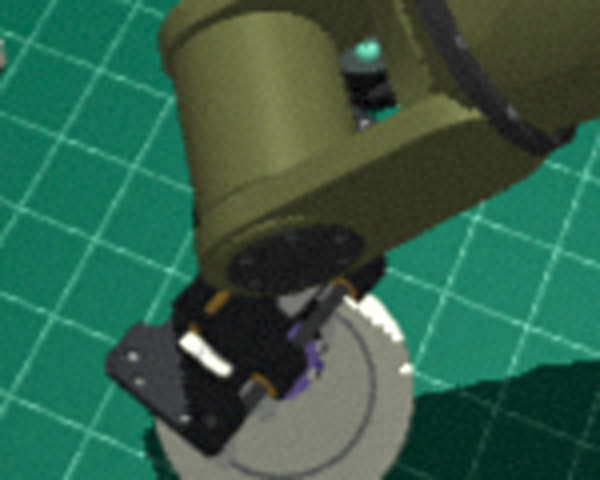

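The crop shows the head held over the turntable. It has about 6 mm left to descend.

```bash
python3 -m pendant '[[[0,0,-0.3],0],[[0,0,-0.15],0],[[0,0,-0.1],0],[[0,0,-0.05],0],[[0,0,-0.05],0],[[0,0,0],0],[[0,0,0],0]]'
```

```text
time_s: 7.42
ee_pos: [0.435, 0.3566, 0.0255]
eef_rot: [3.141, 0.0, 2.879]
force: [-2.4, -1.3, 6.7]
grip_width: 0.0373
grip_force: 12.0
```

```bash
python3 -m pendant '[[[0,0,0],0],[[0,0,0],0],[[0,0,0],0],[[0,0,0],0],[[0,0,0],0],[[0,0,1],0],[[0,0,2],0],[[0,0,3],0],[[0,0,4],0],[[0,0,4],0],[[0,-1,3],-0.12],[[0,-3,1],-0.12],[[0,-3.5,0],-0.12],[[0,-3.5,0],-0.12],[[0,-3.5,0],-0.12],[[0,-3.5,0],-0.12],[[0,-3.5,0],-0.12],[[0,-3.5,0],-0.12],[[0,-3.5,0],-0.12],[[0,-3.5,0],-0.12]]' 0.9; python3 -m pendant '[[[0,-3.5,0],-0.12],[[0,-3.5,0],-0.12],[[0,-3.5,0],-0.12],[[2,-3,0],-0.12],[[2,-3,0],-0.12],[[2,-3,0],-0.12],[[0,0,0],-0.12],[[0,0,0],-0.12],[[0,0,0],-0.12],[[0,0,0],-0.12],[[0,0,0],-0.12],[[0,0,0],-0.12],[[0,0,0],-0.12],[[0,0,0],-0.12],[[0,0,0],-0.12],[[0,0,0],0],[[0,0,0],0]]'
python3 - <<'E'
from h import *
o=ctrl.get_obs();print(o['qpos'])
snap('side','side3.png');snap('top','top3.png')
a=cv2.imread('pics/side3.png')[130:230,300:400];b=cv2.imread('pics/top3.png')[200:300,110:210];c=cv2.imread('pics/side3.png')[300:400,250:350];d=cv2.imread('pics/top3.png')[160:260,310:410]
cv2.imwrite('pics/c3.png',cv2.resize(cv2.vconcat([cv2.hconcat([a,b]),cv2.hconcat([d,c])]),None,fx=3,fy=3,interpolation=2))
E
```

```text
time_s: 9.08
ee_pos: [0.4345, 0.035, 0.2058]
eef_rot: [3.14, 0.0, 1.673]
force: [1.0, 0.1, 0.5]
grip_width: 0.0848
grip_force: 0.0
time_s: 10.5
ee_pos: [0.4948, -0.1584, 0.2055]
eef_rot: [3.141, -0.0, -0.117]
force: [-0.0, -0.8, -0.3]
grip_width: 0.0845
grip_force: 0.0
[-3.80258522e-01  2.31762510e-01  1.60698027e+00  2.89468020e-05
  1.30236643e+00  1.30788087e+00]
```

View pics/c3.png

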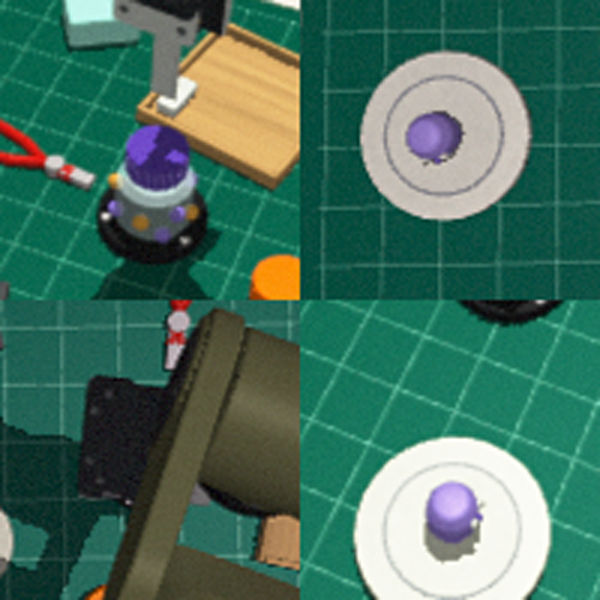

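```bash
python3 -m pendant '[[[0.9,0.4,0],0],[[0.8,0.4,-1],0],[[0,0,-2],0],[[0,0,-2.5],0],[[0,0,-2.5],0],[[0,0,-2],0],[[0,0,-1.2],0],[[0,0,-0.8],0],[[0,0,-0.5],0],[[0,0,0],0],[[0,0,0],0]]'; python3 -m pendant '[[[0,0,0],0],[[0,0,0],0],[[0,0,0],0],[[0,0,0],0],[[0,0,0],0]]' 0.4 5
```

```text
time_s: 11.52
ee_pos: [0.5123, -0.1503, 0.0803]
eef_rot: [3.142, -0.001, -0.121]
force: [0.7, -0.7, 0.1]
grip_width: 0.0846
grip_force: 0.0
time_s: 11.93
ee_pos: [0.5121, -0.1503, 0.0802]
eef_rot: [-3.141, -0.001, -0.121]
force: [0.9, 2.4, 2.2]
grip_width: 0.0562
grip_force: 5.0
```

```bash
python3 -m pendant '[[[0,0.05,0],0],[[0,0,0],0],[[0,0,0],0]]' 0.4 20
```

```text
time_s: 12.18
ee_pos: [0.512, -0.15, 0.0802]
eef_rot: [3.141, -0.001, -0.121]
force: [1.0, 0.2, 4.3]
grip_width: 0.056
grip_force: 20.0
```

```bash
python3 -m pendant '[[[0,0,0],0.1],[[0,0,0.01],0.12],[[0,0,0.01],0.12],[[0,0,0.01],0.12],[[0,0,0.01],0.12],[[0,0,0.01],0.12],[[0,0,0.01],0.12],[[0,0,0.01],0.12],[[0,0,0],0]]'; python3 -c "
from h import *
print(ctrl.get_obs()['moment'])"
```

```text
time_s: 12.93
ee_pos: [0.5123, -0.1501, 0.0811]
eef_rot: [3.14, -0.0, 0.825]
force: [0.2, 0.1, 6.4]
grip_width: 0.0559
grip_force: 20.0
[0.08216184 0.13323714 0.09566985]
```

```bash
python3 -m pendant '[[[0,0,0.02],0.12],[[0,0,0.02],0.12],[[0,0,0.02],0.12],[[0,0,0.02],0.12],[[0,0,0.02],0.12],[[0,0,0.01],0.12],[[0,0,0.01],0.12],[[0,0,0.01],0.12],[[0,0,0.01],0.12],[[0,0,0.01],0.12],[[0,0,0.01],0.12],[[0,0,0.01],0.12],[[0,0,0.02],0.12],[[0,0,0.01],0.12],[[0,0,0.01],0.12],[[0,0,0.01],0.12],[[0,0,0.02],0.12],[[0,0,0.01],0.12],[[0,0,0.01],0.12],[[0,0,0],0]]'
```

```text
time_s: 14.6
ee_pos: [0.5144, -0.1498, 0.0843]
eef_rot: [-3.141, 0.007, 3.103]
force: [13.6, 6.0, 2.1]
grip_width: 0.0559
grip_force: 20.0
```

```bash
python3 -m pendant '[[[0,0,0],0],[[0,0,0],0],[[0,0,0],0],[[0,0,0],0]]' 0.78; python3 -m pendant '[[[0,0,0],-0.12],[[0,0,0],-0.12],[[0,0,0],-0.12],[[0,0,0],-0.12],[[0,0,0],-0.12],[[0,0,0],-0.12],[[0,0,0],-0.12],[[0,0,0],-0.12],[[0,0,0],-0.12],[[0,0,0],-0.12],[[0,0,0],-0.12],[[0,0,0],-0.12],[[0,0,0],-0.12],[[0,0,0],-0.12],[[0,0,0],-0.12],[[0,0,0],-0.12],[[0,0,0],-0.12],[[0,0,0],-0.12],[[0,0,0],-0.12],[[0,0,0],-0.12]]';  python3 -m pendant '[[[0,0,0],-0.12],[[0,0,0],-0.12],[[0,0,0],-0.12],[[0,0,0],-0.12],[[0,0,0],-0.12],[[0,0,0],-0.12],[[0,0,0],-0.12],[[0,0,0],-0.12],[[0,0,0],-0.12],[[0,0,0],-0.12],[[0,0,0],0],[[0,0,0],0]]'
```

```text
time_s: 14.93
ee_pos: [0.5116, -0.1499, 0.083]
eef_rot: [3.141, -0.001, 3.097]
force: [-0.4, -0.5, 0.1]
grip_width: 0.073
grip_force: 0.0
time_s: 16.6
ee_pos: [0.5116, -0.1499, 0.083]
eef_rot: [-3.141, 0.0, 0.692]
force: [0.3, 0.5, -0.1]
grip_width: 0.0732
grip_force: 0.0
time_s: 17.6
ee_pos: [0.5117, -0.1499, 0.0831]
eef_rot: [3.141, 0.0, -0.498]
force: [1.2, 0.4, 0.7]
grip_width: 0.0734
grip_force: 0.0
```

```bash
python3 -m pendant '[[[0.2,0,0],0],[[0,0,0],0],[[0,0,0],0],[[0,0,0],0],[[0,0,0],0]]' 0.4 20; python3 -m pendant '[[[0,0,0.01],0.12],[[0,0,0.01],0.12],[[0,0,0.02],0.12],[[0,0,0.01],0.12],[[0,0,0.01],0.12],[[0,0,0.01],0.12],[[0,0,0.01],0.12],[[0,0,0.02],0.12],[[0,0,0.01],0.12],[[0,0,0.01],0.12],[[0,0,0.01],0.12],[[0,0,0.01],0.12],[[0,0,0.02],0.12],[[0,0,0.01],0.12],[[0,0,0.01],0.12],[[0,0,0.01],0.12]]'
```

```text
time_s: 18.02
ee_pos: [0.5139, -0.1498, 0.0832]
eef_rot: [-3.141, -0.0, -0.501]
force: [0.5, 0.5, -1.1]
grip_width: 0.0557
grip_force: 20.0
time_s: 19.35
ee_pos: [0.5141, -0.1498, 0.0852]
eef_rot: [3.141, -0.0, 1.425]
force: [2.2, 2.2, -0.4]
grip_width: 0.0559
grip_force: 20.0
```

```bash
python3 -m pendant '[[[0,0,0.01],0.12],[[0,0,0.01],0.12],[[0,0,0.02],0.12],[[0,0,0.01],0.12],[[0,0,0.01],0.12],[[0,0,0.01],0.12],[[0,0,0.01],0.12],[[0,0,0.02],0.12],[[0,0,0.01],0.12],[[0,0,0.01],0.12],[[0,0,0.01],0.12],[[0,0,0.01],0.12],[[0,0,0.02],0.12],[[0,0,0.01],0.12],[[0,0,0.01],0.12],[[0,0,0.01],0.12],[[0,0,0.01],0.12],[[0,0,0.01],0]]'
```

```text
time_s: 20.85
ee_pos: [0.5139, -0.1499, 0.0873]
eef_rot: [-3.141, 0.0, -2.818]
force: [1.0, 0.4, -0.4]
grip_width: 0.0561
grip_force: 20.0
```

```bash
python3 -m pendant '[[[0,0,0],0],[[0,0,0],0],[[0,0,0],0],[[0,0,0],0],[[0,0,0],-0.12],[[0,0,0],-0.12],[[0,0,0],-0.12],[[0,0,0],-0.12],[[0,0,0],-0.12],[[0,0,0],-0.12],[[0,0,0],-0.12],[[0,0,0],-0.12],[[0,0,0],-0.12],[[0,0,0],-0.12],[[0,0,0],-0.12],[[0,0,0],-0.12],[[0,0,0],-0.12],[[0,0,0],-0.12],[[0,0,0],-0.12],[[0,0,0],-0.12]]' 0.78;  python3 -m pendant '[[[0,0,0],-0.12],[[0,0,0],-0.12],[[0,0,0],-0.12],[[0,0,0],-0.12],[[0,0,0],-0.12],[[0,0,0],-0.12],[[0,0,0],-0.12],[[0,0,0],-0.12],[[0,0,0],-0.12],[[0,0,0],-0.12],[[0,0,0],-0.12],[[0,0,0],-0.12],[[0,0,0],-0.12],[[0,0,0],-0.12],[[0,0,0],-0.12],[[0,0,0],-0.12],[[0,0,0],0],[[0,0,0],0]]'; python3 -m pendant '[[[0,0,0],0],[[0,0,0],0],[[0,0,0],0],[[0,0,0],0],[[0,0,0.01],0.12],[[0,0,0.01],0.12],[[0,0,0.02],0.12],[[0,0,0.01],0.12],[[0,0,0.01],0.12],[[0,0,0.01],0.12],[[0,0,0.01],0.12],[[0,0,0.02],0.12],[[0,0,0.01],0.12],[[0,0,0.01],0.12],[[0,0,0.01],0.12],[[0,0,0.01],0.12],[[0,0,0.02],0.12],[[0,0,0.01],0.12],[[0,0,0.01],0.12],[[0,0,0.01],0.12]]' 0.4 20; python3 -m pendant '[[[0,0,0.01],0.12],[[0,0,0.01],0.12],[[0,0,0.02],0.12],[[0,0,0.01],0.12],[[0,0,0.01],0.12],[[0,0,0.01],0.12],[[0,0,0.01],0.12],[[0,0,0.02],0.12],[[0,0,0.01],0.12],[[0,0,0.01],0.12],[[0,0,0.01],0.12],[[0,0,0.01],0.12],[[0,0,0.02],0.12],[[0,0,0],0]]'
```

```text
time_s: 22.52
ee_pos: [0.5138, -0.1499, 0.0872]
eef_rot: [-3.141, -0.0, 1.531]
force: [0.5, -0.6, 0.3]
grip_width: 0.0732
grip_force: 0.0
time_s: 24.02
ee_pos: [0.5138, -0.1499, 0.0872]
eef_rot: [3.142, 0.0, -0.378]
force: [-0.4, 0.6, -0.7]
grip_width: 0.0733
grip_force: 0.0
time_s: 25.68
ee_pos: [0.514, -0.1499, 0.0892]
eef_rot: [3.141, 0.0, 1.545]
force: [0.5, 0.4, -0.1]
grip_width: 0.0558
grip_force: 20.0
time_s: 26.85
ee_pos: [0.514, -0.1499, 0.0909]
eef_rot: [-3.141, 0.0, 3.105]
force: [-1.2, -0.1, 0.8]
grip_width: 0.0556
grip_force: 20.0
```

```bash
python3 -m pendant '[[[0,0,0.02],0.12],[[0,0,0.02],0.12],[[0,0,0.02],0.12],[[0,0,0.05],0],[[0,0,0.1],0],[[0,0,0.1],0],[[0,0,0.1],0],[[0,0,0],0]]'
```

```text
time_s: 27.52
ee_pos: [0.5139, -0.15, 0.0951]
eef_rot: [-3.141, 0.0, -2.827]
force: [-0.9, 0.3, -0.5]
grip_width: 0.0559
grip_force: 20.0
```

```bash
python3 -m pendant '[[[0,0,0.5],0],[[0,0,0.8],0],[[0,0,1.2],0],[[0,0,1.5],0],[[0,0,1.5],-0.1],[[0,0,0.5],-0.1],[[0,-0.5,0],-0.1],[[-0.7,-1.5,0],-0.1],[[-0.7,-2.5,0],-0.1],[[-0.8,-2.5,0],0],[[-0.8,-2.5,0],0],[[-0.8,-2.5,0],0],[[-0.8,-2.5,0],0],[[-0.6,-2,0],0],[[0,-0.9,0],0],[[0,0,0],0],[[0,0,0],0]]'
python3 - <<'E'
from h import *
snap('side','side4.png');snap('top','top4.png')
a=cv2.imread('pics/side4.png')[110:220,310:450];b=cv2.imread('pics/top4.png')[170:280,350:490]
cv2.imwrite('pics/c4.png',cv2.resize(cv2.hconcat([a,b]),None,fx=2.8,fy=2.8,interpolation=2))
E
```

```text
time_s: 28.93
ee_pos: [0.4621, -0.3235, 0.1551]
eef_rot: [3.141, 0.0, 2.958]
force: [-0.1, -0.2, -0.5]
grip_width: 0.0558
grip_force: 20.0
```

View pics/c4.png

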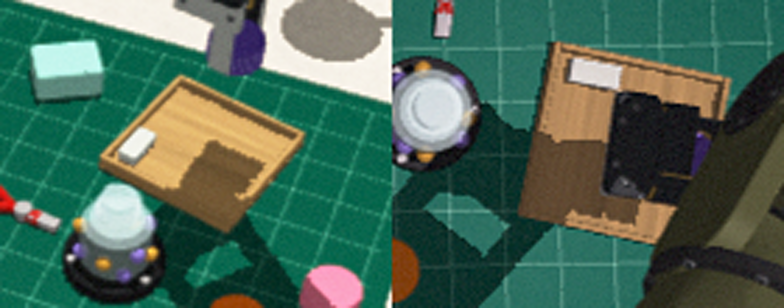

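The jar is open, the cap is in the gripper above the tray, and the eraser hasn't moved. Lowering the cap.

```bash
python3 -m pendant '[[[0,0,-1],0],[[0,0,-2],0],[[0,0,-2.5],0],[[0,0,-2.5],0],[[0,0,-2],0],[[0,0,-1.5],0],[[0,0,-1],0],[[0,0,-0.6],0],[[0,0,-0.4],0],[[0,0,-0.2],0],[[0,0,0],0],[[0,0,0],0]]'; python3 -m pendant '[[[0,0,-0.1],0],[[0,0,-0.1],0],[[0,0,-0.1],0],[[0,0,-0.1],0],[[0,0,0],0],[[0,0,0],0]]'
```

```text
time_s: 30.03
ee_pos: [0.4622, -0.3241, 0.0185]
eef_rot: [-3.141, 0.001, 2.959]
force: [0.4, 0.1, -0.7]
grip_width: 0.0556
grip_force: 20.0
time_s: 30.53
ee_pos: [0.4619, -0.3239, 0.0138]
eef_rot: [3.142, -0.0, 2.959]
force: [-0.8, 0.4, -0.2]
grip_width: 0.0556
grip_force: 20.0
```

```bash
python3 -m pendant '[[[0,0,-0.1],0],[[0,0,-0.1],0],[[0,0,-0.05],0],[[0,0,-0.05],0],[[0,0,-0.05],0],[[0,0,0],0]]'
```

```text
time_s: 31.03
ee_pos: [0.4618, -0.3239, 0.0102]
eef_rot: [3.142, -0.0, 2.959]
force: [-0.3, -0.6, -0.2]
grip_width: 0.0556
grip_force: 20.0
```

```bash
python3 -m pendant '[[[0,0,-0.05],0],[[0,0,-0.05],0],[[0,0,-0.05],0],[[0,0,0],0],[[0,0,0],0]]'
```

```text
time_s: 31.45
ee_pos: [0.4619, -0.3239, 0.0089]
eef_rot: [3.142, 0.0, 2.959]
force: [-1.0, 0.2, 1.5]
grip_width: 0.0556
grip_force: 20.0
```

```bash
python3 -m pendant '[[[0,0,-0.04],0],[[0,0,-0.04],0],[[0,0,0],0],[[0,0,0],0]]'
```

```text
time_s: 31.78
ee_pos: [0.462, -0.3239, 0.0089]
eef_rot: [-3.141, 0.0, 2.959]
force: [-4.6, 3.4, 11.6]
grip_width: 0.0556
grip_force: 20.0
```

The cap is on the floor. Backing off slightly, releasing and rising.

```bash
python3 -m pendant '[[[0,0,0.07],0],[[0,0,0],0]]'; python3 -m pendant '[[[0,0,0],0],[[0,0,0],0],[[0,0,0],0],[[0,0,0],0],[[0,0,0],0],[[0,0,0.5],0],[[0,0,1],0],[[0,0,2],0],[[0,0,3],0],[[0,0,4],0],[[0,0,4],0],[[-1.5,0,2],0],[[-3,2,0],0],[[-3,3,0],0],[[-2,3,0],0],[[0,3,0],0],[[0,2,0],0],[[0,0,0],0],[[0,0,0],0]]' 0.75
python3 - <<'E'
from h import *
snap('side','side5.png');snap('top','top5.png')
a=cv2.imread('pics/side5.png')[60:400,180:480];b=cv2.imread('pics/top5.png')[80:320,110:500]
b=cv2.resize(b,(480,295));cv2.imwrite('pics/c5.png',cv2.hconcat([cv2.copyMakeBorder(b,0,45,0,0,0),a]))
E
```

```text
time_s: 31.95
ee_pos: [0.462, -0.324, 0.0089]
eef_rot: [-3.141, 0.0, 2.959]
force: [0.2, 1.1, 3.6]
grip_width: 0.0558
grip_force: 20.0
time_s: 33.53
ee_pos: [0.3676, -0.1941, 0.1748]
eef_rot: [-3.141, 0.002, 2.96]
force: [-0.5, 0.1, 1.0]
grip_width: 0.0705
grip_force: 0.0
```

View pics/c5.png

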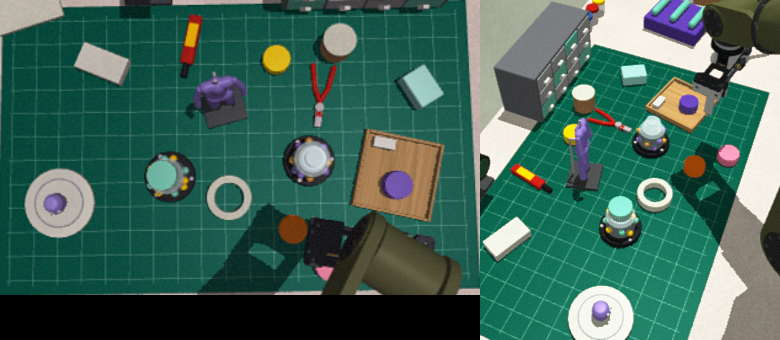

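The pictures show the cap flat in the tray, the head upright on the turntable, and everything else where it was.

```bash
python3 -c "
from station import ctrl
print(ctrl.hand_in())"
```

```text
the job is handed in; nothing more can be done
None
```

The job is done and handed in at about 34 s: the puppet head stands upright on the turntable, the purple cap is unscrewed and lies flat, mouth down, in the tray, and the final pictures show nothing else moved.

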